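# Hang the spare-key fob on the fold-out key stand

### The job

Swing the key stand's arm fully out to its stop, then hang the key fob on it: thread the fob's curved hook through the eye at the end of the arm, going in from the robot's side, until the eye sits up in the crown of the hook, and let go so that the fob hangs still, clear of the cabinet top, with the arm still fully out. Leave the other things where they are.

Things in the scene. Friction and masses are not known exactly. Their poses are not given: they have to be found in the camera images.
- key_stand: Steel stand fixed to the cabinet top: round foot 90 across, 14 high, post 14 across. Origin under the foot on the post's axis. A level swing arm turns on the post at height 200, hub 22 across; nothing reaches above 216. Folded, the arm points along the stand's -x (to the robot's side); at its stop it points along the stand's +y.
- key_arm (a joint): Turn of the swing arm about the post, rad: 0 = folded (along the stand's -x), 1.571 = fully out at a hard stop (along the stand's +y); grows clockwise seen from above. Stays where left (friction 0.06 N m). The arm is a round bar 10 thick, centre line at height 200, bare from 11 to 85 from the post's axis, the eye at its end.
- eye (a point): Centre of the eye (ring) at the end of the swing arm, 100 from the post's axis, height 200. Hole 17 across, ring 29 outside and 10 long; the hole's axis is horizontal, square to the arm, so with the arm out it lies along the stand's x.
- key_fob: Key fob, about 0.12 kg, 136 high, standing on its pale wooden block 80x34x22 (x -14 to +66) with a brass key on it. Above it stands a steel C-hook in the fob's x-z plane, open toward +x, with a thumb tab on its back at -x. Origin under the block, below the hook's centre; z up. Hung by its crown it balances block down, tipped about 10 deg tip-down.
- hook_centre (a point): Centre of the hook's arc: fob x 0, y 0, z 77. The hook is a round bar 8 thick, its centre line an arc of radius 55 about this point in the fob's x-z plane. With angles from fob +x up toward +z: free tip at 35 deg, crown 90 deg (z 132), back 180 deg, block 270 deg.
- tab (a point): Centre of the pale wooden thumb tab: fob x -88, y 0, z 77. The tab is 30 along x, 12 thick along y (the way to grip it), 34 high, and joined to the arc by an 8 bar 18 long.
- calculator: Bystander: grey pocket calculator, 125x76x14. Origin under its centre. Not to be disturbed.
- sticky_pad: Bystander: pad of sticky notes, 76x76x18. Origin under its centre. Not to be disturbed.
- stapler: Bystander: stapler, 148x37x40. Origin under its centre. Not to be disturbed.
- clip_dish: Bystander: small round dish of paper clips, 68 across, 24 high. Origin under its centre. Not to be disturbed.
- mug: Bystander: white mug, 92 across, 95 high. Origin under its centre. Not to be disturbed.
- pen_pot: Bystander: pot of pens, 86 across, 152 high. Origin under its centre. Not to be disturbed.
- tape_dispenser: Bystander: tape dispenser, 148x53x70. Origin under its centre. Not to be disturbed.

How it is judged:
By the outcome, as a careful person would: the job done as asked, in the order asked, and still so for the second after the job is handed in, with the robot touching nothing.
It also fails if it takes over 72 s, if anything falls off the work surface, if the arm or the gripper's body presses on something with over 40 N, if the wrist force passes 120 N, or if a joint passes its speed limit or range.

### The arm

A 6-joint arm with a two-finger parallel gripper is mounted at the origin on a cart in front of the work surface, level with it; the furniture and walls round the work are solid. World frame = base frame: x ahead of the robot, y to its left, z up, the work surface at z = 0. Lengths are in mm, angles in rad, forces in N, time in s.
With the tool pointing down it reaches from about 325 to 925 mm from the base axis. Payload 3.1 kg.
Tool frame: the origin (TCP) lies at the very end of the fingers, on their centre line; the grasp point (between the pads) lies 19 mm behind it; z points along the fingers, y is the direction in which the jaws open and shut (so a half turn about z gives the same grasp; the last joint's range is limited). The gripper opens to 85 mm and grips with 20 to 120 N. Pads are 22 mm wide; open, the fingers measure 114 mm over their backs; the gripper's body (76 mm by 85 mm) begins 54 mm behind the grasp point. The pads swing forward as they close: fully open they stand 13 mm farther back than shut.
Start: joints at [1.109, 0.217, 1.613, -0, 1.311, -0.112], TCP at [214.176, 587.169, 231.3] pointing down, gripper open.
Joint ranges: [-2.75, 2.75], [-0.78, 2.1], [0.31, 2.55], [-1.13, 4.27], [0.13, 2.63], [-2.58, 2.58]. Speed limits (rad/s): [2.79, 2.79, 3.14, 3.14, 3.14, 3.14].

### API

Orientations are given as a unit quaternion [x, y, z, w].
In Python, from station import bot, fingers, kinematics, cams, workorder gives the robot as it stands. Calls block until the motion is done:
- bot.move_ptp(position, orientation): joint-space move of the TCP to a pose.
- bot.movel(position, frame=None, v=150, f_stop=None): straight line of the TCP; frame=None keeps the orientation; v is the mean speed in mm/s. With f_stop (N) it stops when the force on the tool has changed by that much, and returns True; else False.
- bot.movej(angles): joint-space move.
- fingers.set_gripper(opening): finger opening in mm; the grip force is fixed at half the most; returns when the fingers have stopped.
- bot.dwell(seconds).
- kinematics.inverse_kinematics(position, orientation): joint angles nearest the present ones, or None.
- cams.capture(name): name is "scene" or "top" or "wrist"; returns the picture (384x512x3 uint8, red, green, blue); there is no depth.
- cams.camera_info(name): a dict with "mtx" (3x3 intrinsics, pixels), "rvec" (rotation vector, rad) and "tvec" (3), from world to camera coordinates, as OpenCV has them; the wrist camera has in their place "mount" (4x4, takes a point from camera to tool coordinates, whose origin is the TCP and whose axes are the flange's). Camera axes: x right, y down, z forward; pixel columns grow to the right and rows downward; lengths in mm; the calibration is good to about 2 mm. A picture is of the moment at which its call begins: read the wrist's pose just before it. camera_info takes no time and is no camera call.
A pose or a line that the arm cannot do raises bot.IKError and nothing moves.
- workorder.finish_job(): hands the job in, once; it reports no verdict.
Readings, each from a call of its own:
- bot.read_time(): time.
- bot.read_joints(): joint angles.
- bot.read_dq(): joint speeds.
- bot.read_joint_efforts(): joint torques, N m.
- bot.read_eef_pos(): TCP position.
- bot.read_orientation(): TCP orientation.
- bot.read_wrist_force(): force on the tool from outside, world axes, zero at the start.
- bot.read_wrist_torque(): the same for the moment, N m.
- bot.read_opening(): finger opening in mm.
Only numpy, scipy, OpenCV 4.12 (cv2) and the standard library are available. Lean on these libraries where they do the work, as an engineer would, in place of code of your own. Each camera call takes 0.05 s, during which the arm holds its last target.

## Working session

There is one attempt and no reset: what is moved stays moved. The work goes in short steps, each a Python script; the robot and the scene stay as the last script left them, time stands still between calls to the robot, and variables do not carry over. Pictures are saved under pics/ and viewed, and the job is handed in when it is done.

```bash
ls; mkdir -p pics; python3 - <<'E'
from station import bot, cams
import cv2
for n in ["scene","top","wrist"]:
    im=cams.capture(n); cv2.imwrite(f"pics/{n}0.png",im[:,:,::-1]); print(n,cams.camera_info(n))
print(bot.read_time(),bot.read_orientation())
E
```

```text
pics
scene {'mtx': array([[422.80192977,   0.        , 248.76233517],
       [  0.        , 422.80192977, 191.41828865],
       [  0.        ,   0.        ,   1.        ]]), 'rvec': array([ 1.91598224, -0.70715812,  0.47554117]), 'tvec': array([-389.83503913,  283.07230948,  992.76874655])}
top {'mtx': array([[445.07923035,   0.        , 257.73366068],
       [  0.        , 445.07923035, 189.46088473],
       [  0.        ,   0.        ,   1.        ]]), 'rvec': array([ 2.15858046, -2.10163497,  0.19546284]), 'tvec': array([-6.68378339e-01,  5.23320826e+02,  1.50582130e+03])}
wrist {'mtx': array([[317.21398579,   0.        , 257.18307266],
       [  0.        , 317.21398579, 195.59510667],
       [  0.        ,   0.        ,   1.        ]]), 'mount': array([[-4.93314604e-04, -9.59441279e-01, -2.81908121e-01,
         7.10599259e+01],
       [ 9.99999754e-01, -3.32788606e-04, -6.17305229e-04,
         1.40249052e+00],
       [ 4.98452308e-04, -2.81908356e-01,  9.59441207e-01,
        -1.42909250e+02],
       [ 0.00000000e+00,  0.00000000e+00,  0.00000000e+00,
         1.00000000e+00]])}
0.15 [ 1.73998434e-01  9.84745450e-01 -9.29944245e-04 -2.81423155e-04]
```

View pics/scene0.png

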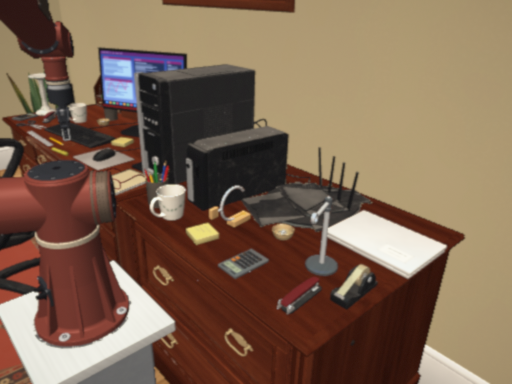

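View pics/top0.png

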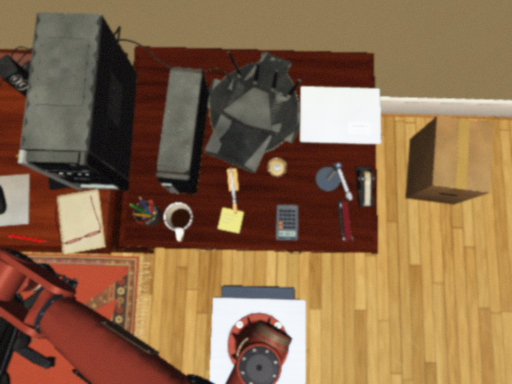

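View pics/wrist0.png

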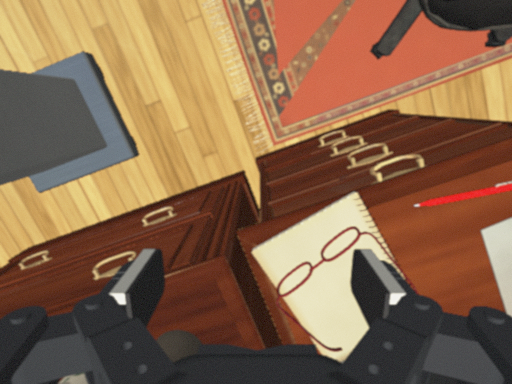

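```bash
cat > h.py <<'E'
import numpy as np, cv2
from station import bot,fingers,kinematics,cams,workorder
from scipy.spatial.transform import Rotation as R
def cam(n):
    c=cams.camera_info(n)
    if n=="wrist":
        T=np.eye(4);T[:3,:3]=R.from_quat(bot.read_orientation()).as_matrix();T[:3,3]=bot.read_eef_pos()
        M=np.linalg.inv(T@c['mount'])
        return c['mtx'],M[:3,:3],M[:3,3]
    return c['mtx'],cv2.Rodrigues(c['rvec'])[0],c['tvec']
def proj(P,C):
    K,Rm,t=C
    p=(K@(Rm@np.atleast_2d(P).T+t[:,None])).T
    return p[:,:2]/p[:,2:]
def atz(uv,z,C):
    K,Rm,t=C
    d=Rm.T@np.linalg.inv(K)@np.array([uv[0],uv[1],1.]); o=-Rm.T@t
    return o+d*(z-o[2])/d[2]
def crop(im,x0,x1,y0,y1,f,name):
    cv2.imwrite("pics/"+name,cv2.resize(im[y0:y1,x0:x1,::-1],None,fx=f,fy=f,interpolation=cv2.INTER_CUBIC))
E
python3 - <<'E'
from h import *
im=cv2.imread("pics/top0.png")[:,:,::-1]; crop(im,200,390,140,250,4,"t0z.png")
im=cv2.imread("pics/scene0.png")[:,:,::-1]; crop(im,190,390,170,310,4,"s0z.png")
E
```

```text
(no output)
```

View pics/t0z.png

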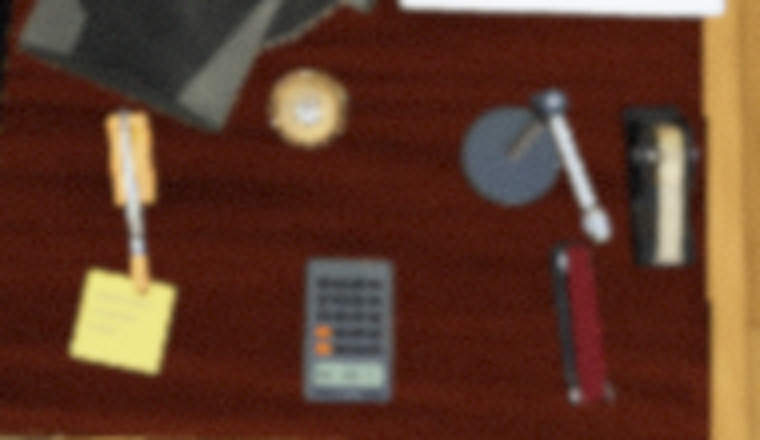

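View pics/s0z.png

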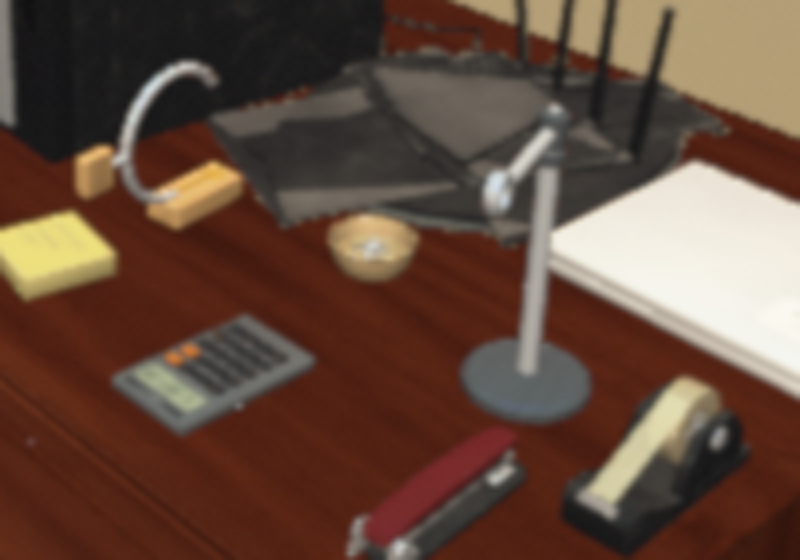

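```bash
cat >> h.py <<'E'
def z2(p,x0,y0,f): return np.array([x0+(p[0]+.5)/f-.5, y0+(p[1]+.5)/f-.5])
def tri(obs):
    A=[];b=[]
    for uv,(K,Rm,t) in obs:
        d=Rm.T@np.linalg.inv(K)@np.array([uv[0],uv[1],1.]);d/=np.linalg.norm(d);o=-Rm.T@t
        Pm=np.eye(3)-np.outer(d,d);A.append(Pm);b.append(Pm@o)
    return np.linalg.lstsq(np.vstack(A),np.hstack(b),rcond=None)[0]
E
python3 - <<'E'
from h import *
np.set_printoptions(precision=1,suppress=True)
T=cam("top");S=cam("scene")
t=lambda x,y:z2((x,y),200,140,4)
s=lambda x,y:z2((x,y),190,170,4)
print("foot",atz(t(511,156),14,T),atz(s(526,378),14,S))
print("hub",atz(t(551,101),211,T),atz(s(555,112),211,S),tri([(t(551,101),T),(s(555,112),S)]))
print("eye",atz(t(597,224),205,T),atz(s(496,193),200,S),tri([(t(597,224),T),(s(496,193),S)]))
print("tab",atz(t(141,272),94,T),tri([(t(140,275),T),(s(95,172),S)]))
print("block far/near", atz(t(130,113),22,T),atz(t(133,205),22,T))
print("tip",tri([(t(126,120),T),(s(214,82),S)]),atz(t(126,120),108.5,T))
print("crown",tri([(t(133,190),T),(s(190,64),S)]))
for n,p,z in [("pad",(123,320),18),("calc",(349,330),14),("stapF",(573,250),35),("stapN",(590,400),35),("tapeN",(665,265),10),("tapeF",(650,108),40),("dish",(308,106),24),("tapeR",(628,190),20)]:
    print(n,atz(t(*p),z,T))
print("mug",atz((178,215),95,T),"pen",atz((143,210),130,T))
print("pcblack near",atz((183,190),0,T), "white",atz((300,143),0,T),"router",atz((253,168),0,T),atz((200,188),100,T))
E
```

```text
foot [ 575.3 -235.2   14. ] [ 568.1 -245.2   14. ]
hub [ 579.  -234.9  211. ] [ 579.1 -236.6  211. ] [ 579.7 -235.5  210.3]
eye [ 482.9 -271.4  205. ] [ 482.1 -271.8  200. ] [ 483.2 -271.9  199.9]
tab [450.6  88.5  94. ] [450.9  90.   75.2]
block far/near [603.5 106.8  22. ] [520.1 101.1  22. ]
tip [579.4 103.7 108.3] [577.5 105.  108.5]
crown [523.   86.2 144.9]
pad [418.2 106.4  18. ]
calc [415.1 -92.3  14. ]
stapF [ 488.4 -285.9   35. ]
stapN [ 357.9 -299.6   35. ]
tapeN [ 481.  -372.6   10. ]
tapeF [ 616.7 -354.2   40. ]
dish [613.8 -52.   24. ]
tapeR [ 546.  -338.3   20. ]
mug [420.5 277.3  95. ] pen [429.8 386.2 130. ]
pcblack near [522.3 281.3   0. ] white [ 708.8 -137.2    0. ] router [610.2  32.4   0. ] [513.2 207.8 100. ]
```

```bash
cat >> h.py <<'E'
def quat(yaw,b):
    h=np.array([np.cos(yaw),np.sin(yaw),0]);k=np.array([0,0,1.])
    z=np.sin(b)*h-np.cos(b)*k; x=-np.cos(b)*h-np.sin(b)*k; y=np.cross(z,x)
    return R.from_matrix(np.column_stack([x,y,z])).as_quat()
POST=np.array([578.5,-236.])
def swing(phi,r,off,z):  # off: tool centre distance behind arm centre line
    a=np.array([np.cos(phi),np.sin(phi)]);t=np.array([np.sin(phi),-np.cos(phi)])
    p=POST+r*a-off*t
    return [p[0],p[1],z],quat(phi-np.pi,0)
E
python3 - <<'E'
from h import *
np.set_printoptions(precision=2,suppress=True)
for d in [200.6,160,135,110.6]:
    print(d,kinematics.inverse_kinematics(*swing(np.radians(d),62,22,178)))
# threading
E_=np.array([543,-142,200.]);yaw=np.radians(20.6)
for th in [45,20,0,-10]:
  for al in [0,10,20]:
    b=np.radians(al+th);t=np.radians(th);h=np.array([np.cos(yaw),np.sin(yaw),0]);k=np.array([0,0,1.])
    c=E_-55*k; tab=c-88*(np.cos(t)*h+np.sin(t)*k)
    q=quat(yaw,b);p=tab+19*R.from_quat(q).as_matrix()[:,2]
    print(th,al,p,kinematics.inverse_kinematics(p,q))
for al in [0,10,20]:
    q=quat(np.radians(6),np.radians(al));print(kinematics.inverse_kinematics(np.array([451,89.5,77])+19*R.from_quat(q).as_matrix()[:,2],q))
E
```

```text
200.6 [-0.6   0.21  1.73 -0.    1.21 -2.53]
160 [-0.55  0.14  1.81 -0.    1.19 -1.78]
135 [-0.51  0.13  1.82 -0.    1.19 -1.29]
110.6 [-0.46  0.15  1.8  -0.    1.2  -0.82]
45 0 [ 497.33 -159.17   69.34] None
45 10 [ 499.32 -158.42   71.88] [-0.94  0.2   2.34  1.39  0.93  2.32]
45 20 [ 500.87 -157.83   74.74] [-1.01  0.32  2.34  1.53  1.09  2.11]
20 0 [ 471.68 -168.81   97.05] None
20 10 [ 474.49 -167.75   98.45] None
20 20 [ 477.03 -166.8   100.35] None
0 0 [ 460.63 -172.96  126.  ] [-0.5   0.05  2.01 -0.    1.08 -2.43]
0 10 [ 463.72 -171.8   126.29] None
0 20 [ 466.71 -170.68  127.15] None
-10 0 [ 458.79 -173.65  141.57] [-0.43  0.12  1.91 -0.13  1.23 -2.31]
-10 10 [ 461.88 -172.49  141.28] [-0.5   0.03  2.   -0.    1.11 -2.43]
-10 20 [ 464.97 -171.33  141.57] None
[ 0.04  0.1   2.12 -0.    0.93 -1.63]
[ 0.04  0.    2.23  0.02  0.74 -1.65]
[ 0.03 -0.08  2.34  0.05  0.53 -1.69]
```

```bash
cat >> h.py <<'E'
def flip(q): return (R.from_quat(q)*R.from_euler('z',np.pi)).as_quat()
E
python3 - <<'E'
from h import *
np.set_printoptions(precision=2,suppress=True)
for d in [200.6,160,135,110.6]:
    p,q=swing(np.radians(d),62,22,178);print(d,kinematics.inverse_kinematics(p,flip(q)))
E_=np.array([543,-142,200.]);yaw=np.radians(20.6)
for dx in [-40,0]:
 for th in [45,30,20,10,0,-10]:
  for al in [0,10,20]:
    b=np.radians(al+th);t=np.radians(th);h=np.array([np.cos(yaw),np.sin(yaw),0]);k=np.array([0,0,1.])
    c=E_-55*k+dx*h; tab=c-88*(np.cos(t)*h+np.sin(t)*k)
    q=flip(quat(yaw,b));p=tab+19*R.from_quat(q).as_matrix()[:,2]
    print(dx,th,al,p,kinematics.inverse_kinematics(p,q))
for al in [0,10,20]:
    q=flip(quat(np.radians(6),np.radians(al)));print(kinematics.inverse_kinematics(np.array([451,89.5,77])+19*R.from_quat(q).as_matrix()[:,2],q))
E
```

```text
200.6 [-0.6   0.21  1.73 -0.    1.21  0.61]
160 [-0.55  0.14  1.81 -0.    1.19  1.36]
135 [-0.51  0.13  1.82 -0.    1.19  1.85]
110.6 [-0.46  0.15  1.8  -0.    1.2   2.32]
-40 45 0 [ 459.89 -173.24   69.34] [-0.96  0.08  2.35  1.12  0.86 -0.59]
-40 45 10 [ 461.88 -172.49   71.88] [-1.05  0.17  2.38  1.31  0.99 -0.85]
-40 45 20 [ 463.43 -171.91   74.74] [-1.13  0.3   2.37  1.43  1.15 -1.05]
-40 30 0 [ 443.11 -179.55   84.55] [-0.84 -0.04  2.3   0.7   0.81 -0.1 ]
-40 30 10 [ 445.65 -178.59   86.45] [-0.95 -0.02  2.35  0.95  0.87 -0.41]
-40 30 20 [ 447.84 -177.77   88.79] [-1.05  0.05  2.38  1.17  0.97 -0.68]
-40 20 0 [ 434.23 -182.88   97.05] [-0.75 -0.07  2.24  0.42  0.86  0.2 ]
-40 20 10 [ 437.04 -181.83   98.45] [-0.86 -0.08  2.3   0.67  0.85 -0.09]
-40 20 20 [ 439.58 -180.87  100.35] [-0.97 -0.06  2.35  0.92  0.9  -0.37]
-40 10 0 [ 427.52 -185.4   111.01] [-0.66 -0.05  2.16  0.18  0.95  0.45]
-40 10 10 [ 430.52 -184.28  111.86] [-0.76 -0.1   2.23  0.41  0.9   0.21]
-40 10 20 [ 433.33 -183.22  113.26] [-0.87 -0.12  2.3   0.65  0.89 -0.06]
-40 0 0 [ 423.18 -187.04  126.  ] [-0.57 -0.
[... 1095 characters left out ...]
 0.18  0.94  0.53]
0 10 10 [ 467.96 -170.21  111.86] [-0.67 -0.04  2.18  0.4   0.86  0.3 ]
0 10 20 [ 470.77 -169.15  113.26] [-0.77 -0.07  2.25  0.66  0.83  0.02]
0 0 0 [ 460.63 -172.96  126.  ] [-0.5   0.05  2.01 -0.    1.08  0.71]
0 0 10 [ 463.72 -171.8   126.29] [-0.59 -0.02  2.09  0.17  0.97  0.54]
0 0 20 [ 466.71 -170.68  127.15] [-0.68 -0.07  2.17  0.39  0.9   0.31]
0 -10 0 [ 458.79 -173.65  141.57] [-0.43  0.12  1.91 -0.13  1.23  0.83]
0 -10 10 [ 461.88 -172.49  141.28] [-0.5   0.03  2.   -0.    1.11  0.71]
0 -10 20 [ 464.97 -171.33  141.57] [-0.58 -0.04  2.08  0.17  1.    0.55]
[ 0.04  0.1   2.12 -0.    0.93  1.51]
[0.04 0.   2.23 0.02 0.74 1.49]
[ 0.03 -0.08  2.34  0.05  0.53  1.45]
```

```bash
python3 - <<'E'
from h import *
np.set_printoptions(precision=1,suppress=True)
fingers.set_gripper(0)
g=lambda d,off,z,r=62:(lambda pq:(pq[0],flip(pq[1])))(swing(np.radians(d),r,off,z))
bot.move_ptp(*g(200.6,32,300)); print(bot.read_time())
print(bot.movel(g(200.6,32,178)[0],v=120,f_stop=8), bot.read_time())
T=cams.capture("top");S=cams.capture("scene");W=cams.capture("wrist")
crop(T,270,390,140,230,5,"t1.png");crop(S,260,390,170,300,4,"s1.png");cv2.imwrite("pics/w1.png",W[:,:,::-1])
E
```

```text
4.175
False 5.3417
```

View pics/s1.png

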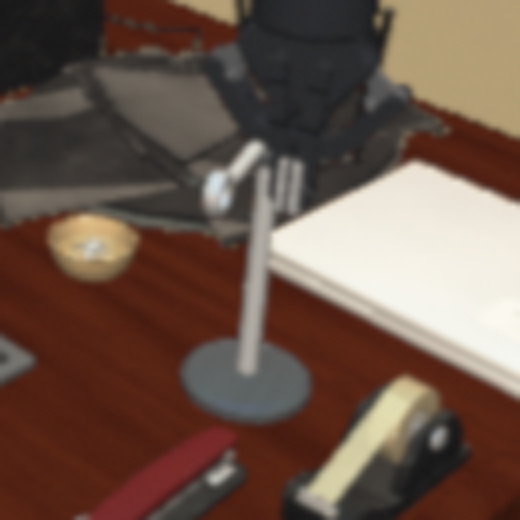

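View pics/w1.png

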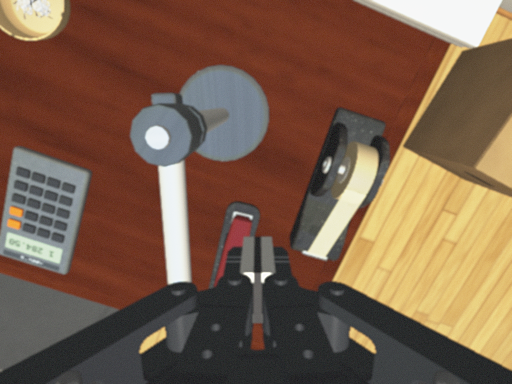

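```bash
python3 - <<'E'
from h import *
np.set_printoptions(precision=2,suppress=True)
W=cam("wrist");print("hub",atz((157,138),213,W),"arm dir pt",atz((178,270),200,W),atz((172,180),200,W))
g=lambda d,off,z,r=62:(lambda pq:(pq[0],flip(pq[1])))(swing(np.radians(d),r,off,z))
for d in [195,180,165,150,135,122,113]:
    p,q=g(d,18,178); s=bot.movel(p,q,v=90,f_stop=10); print(d,s,bot.read_wrist_force(),bot.read_time())
    if s: break
T=cams.capture("top");S=cams.capture("scene");C=cam("wrist");W=cams.capture("wrist")
crop(T,270,390,140,230,5,"t2.png");crop(S,260,390,170,300,4,"s2.png");cv2.imwrite("pics/w2.png",W[:,:,::-1])
E
```

```text
hub [ 577.76 -234.05  213.  ] arm dir pt [ 523.71 -254.33  200.  ] [ 561.21 -240.72  200.  ]
195 False [ 0.14 -0.67 -0.04] 5.8667
180 False [-0.84  0.25 -0.02] 6.275
165 False [-0.41 -0.38 -0.43] 6.6833
150 False [0.05 0.61 0.19] 7.0917
135 False [-0.47 -0.35 -0.11] 7.5
122 False [ 0.04 -0.59 -0.69] 7.875
113 False [-1.02  0.06 -0.29] 8.1833
```

View pics/w2.png

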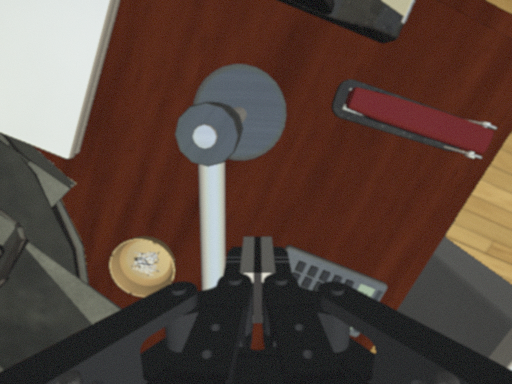

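View pics/s2.png

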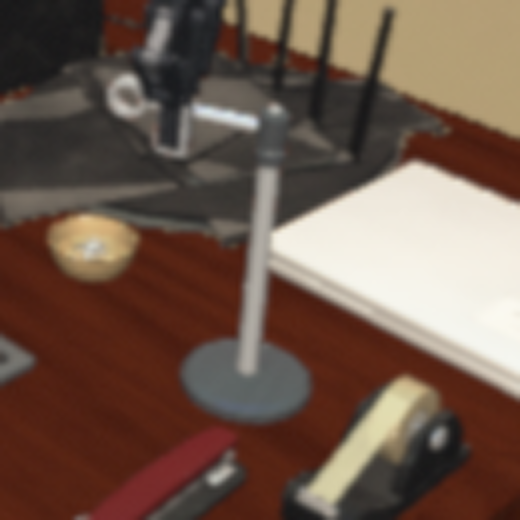

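```bash
python3 - <<'E'
from h import *
np.set_printoptions(precision=2,suppress=True)
g=lambda d,off,z,r=62:(lambda pq:(pq[0],flip(pq[1])))(swing(np.radians(d),r,off,z))
for d in [110,107,104,101,98]:
    p,q=g(d,18,178); s=bot.movel(p,q,v=25,f_stop=7); print(d,s,bot.read_eef_pos(),bot.read_wrist_force(),bot.read_time())
    if s: break
T=cams.capture("top");S=cams.capture("scene");C=cam("wrist");W=cams.capture("wrist")
np.savez("w3.npz",*C)
crop(T,270,390,140,230,5,"t3.png");crop(S,260,390,170,300,4,"s3.png");cv2.imwrite("pics/w3.png",W[:,:,::-1])
E
```

```text
110 True [ 536.9  -185.48  177.34] [-1.48 -0.35  0.29] 8.5417
```

View pics/w3.png

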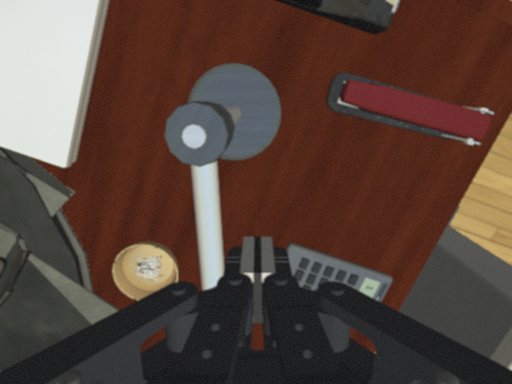

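View pics/s3.png

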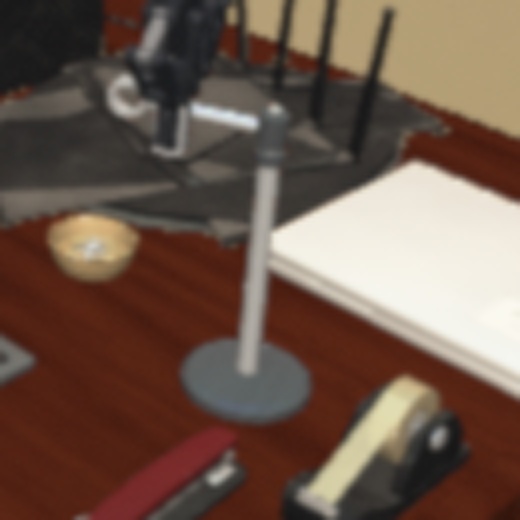

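```bash
python3 - <<'E'
from h import *
np.set_printoptions(precision=2,suppress=True)
q=bot.read_orientation();p=np.array(bot.read_eef_pos());phi=np.radians(110.6)
t=np.array([np.sin(phi),-np.cos(phi),0])
print(bot.movel(p+8*t,v=12,f_stop=10),np.array(bot.read_eef_pos())-p,bot.read_wrist_force(),bot.read_time())
W=cam("wrist");im=cams.capture("wrist");cv2.imwrite("pics/w4.png",im[:,:,::-1]);crop(im,140,270,90,300,3,"w4z.png")
print(bot.read_wrist_force())
# retreat sideways and look
p=np.array(bot.read_eef_pos())
bot.movel(p-25*t,v=120); bot.movel(p-25*t+[0,0,110],v=200)
T=cams.capture("top");S=cams.capture("scene");C=cam("wrist");im=cams.capture("wrist");np.savez("w5.npz",K=C[0],R=C[1],t=C[2])
crop(T,270,390,140,230,6,"t5.png");crop(S,260,390,170,280,5,"s5.png");cv2.imwrite("pics/w5.png",im[:,:,::-1]);print(bot.read_time())
E
```

```text
True [-0.31  0.17 -0.71] [ 0.21 -0.27  0.78] 9.075
[ 0.02 -0.79  0.06]
10.3333
```

View pics/t5.png

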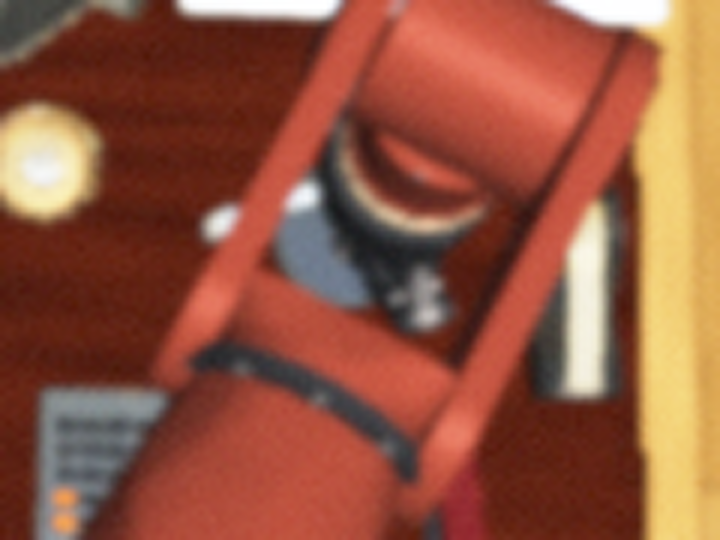

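View pics/s5.png

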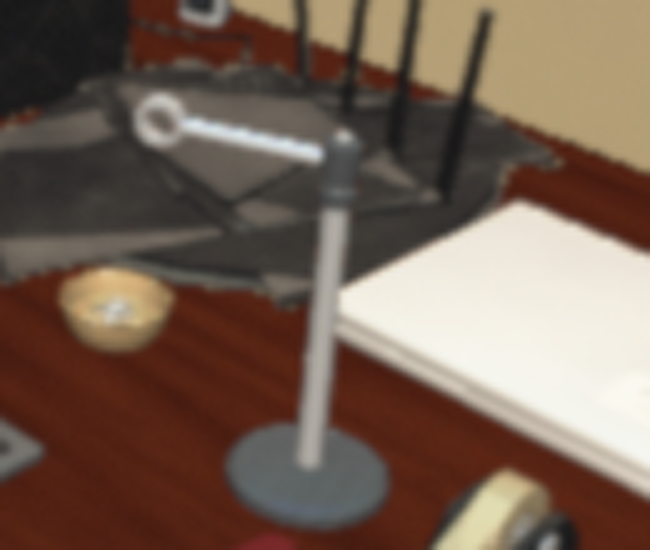

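View pics/w5.png

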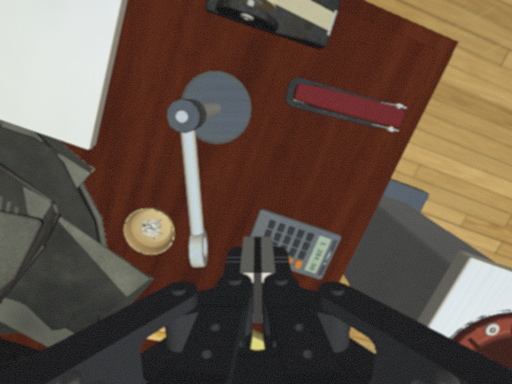

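```bash
python3 - <<'E'
from h import *
np.set_printoptions(precision=2,suppress=True)
d=np.load("w5.npz");C=(d['K'],d['R'],d['t']);S=cam("scene")
s=lambda x,y:z2((x,y),260,170,5)
hub=atz((180,116),216,C);eye=atz((198.5,250),205,C)
es=s(159,120);hs=s(341,140)
print(hub,eye,atz(es,200,S),tri([((198.5,250),C),(es,S)]))
a=[atz((188,140),200,C),atz((197,230),200,C)];print(a,np.degrees(np.arctan2(*(a[1]-a[0])[1::-1])))
v=eye-hub;print(np.degrees(np.arctan2(v[1],v[0])))
v=atz(es,200,S)-atz(hs,211,S);print(v,np.degrees(np.arctan2(v[1],v[0])))
C=cam("wrist")
E
```

```text
[ 579.32 -234.57  216.  ] [ 540.68 -142.53  205.  ] [ 539.43 -143.93  200.  ] [ 541.27 -140.71  199.02]
[array([ 572.48, -218.84,  200.  ]), array([ 546.68, -155.62,  200.  ])] 112.19863416708354
112.77165931626081
[-38.65  91.68 -11.  ] 112.86180807590192
```

```bash
python3 - <<'E'
from h import *
np.set_printoptions(precision=2,suppress=True)
g=lambda d,off,z,r=62:(lambda pq:(pq[0],flip(pq[1])))(swing(np.radians(d),r,off,z))
p,q=g(112,30,178);bot.movel(p,q,v=200)
bot.dwell(.3);f0=np.array(bot.read_wrist_force())
for off in [24,20,19,18,17,16,15,14,13,12,11,10,9,8]:
    p,q=g(111,off,178); s=bot.movel(p,q,v=30,f_stop=15); bot.dwell(.1);f=np.array(bot.read_wrist_force());print(off,s,f,bot.read_eef_pos()-np.array(p))
    t=np.array([np.sin(1.937),-np.cos(1.937),0])
    if -(f-f0)@t>4: break
C=cam("wrist");im=cams.capture("wrist");cv2.imwrite("pics/w6.png",im[:,:,::-1]);print(bot.read_time())
E
```

```text
24 False [ 1.08  0.91 -0.7 ] [-0.03  0.11 -0.13]
20 False [-2.67 -0.38  0.04] [-0.43 -0.04 -0.24]
19 False [-4.97 -1.8   0.88] [-1.28 -0.36 -0.26]
12.5917
```

View pics/w6.png

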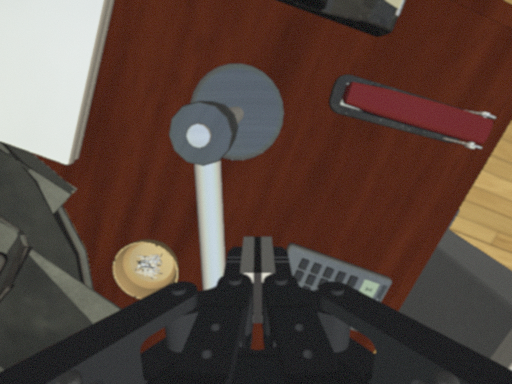

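```bash
python3 - <<'E'
from h import *
np.set_printoptions(precision=2,suppress=True)
g=lambda d,off,z,r=62:(lambda pq:(pq[0],flip(pq[1])))(swing(np.radians(d),r,off,z))
p,q=g(111,40,178);bot.movel(p,v=200);p[2]=290;bot.movel(p,v=250)
C=cam("wrist");im=cams.capture("wrist");S=cams.capture("scene");np.savez("w7.npz",K=C[0],R=C[1],t=C[2])
crop(S,260,390,170,280,5,"s7.png");crop(im,140,270,70,280,3,"w7.png")
# move towards the fob, overhead view
bot.move_ptp([430,90,250],flip(quat(np.radians(6),np.radians(10))))
C=cam("wrist");im=cams.capture("wrist");T=cams.capture("top");np.savez("w8.npz",K=C[0],R=C[1],t=C[2]);cv2.imwrite("pics/w8.png",im[:,:,::-1])
crop(T,270,390,140,230,6,"t8.png");print(bot.read_time())
E
```

```text
14.8
```

View pics/w7.png

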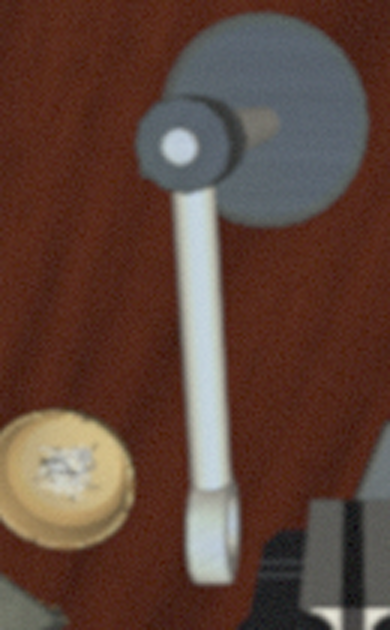

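View pics/s7.png

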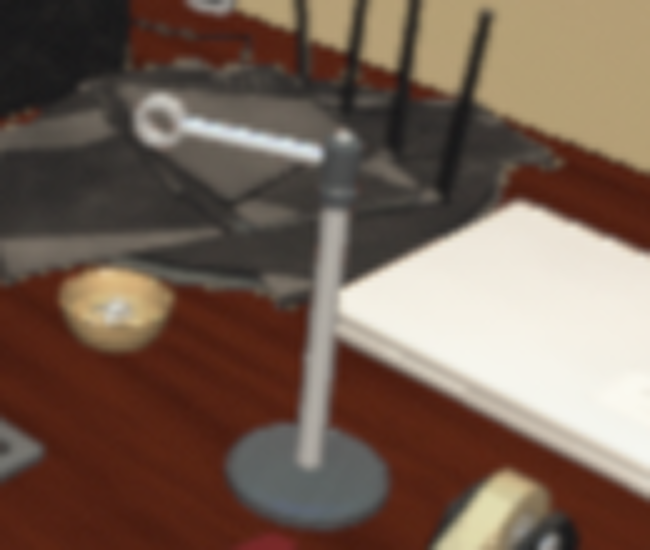

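View pics/w8.png

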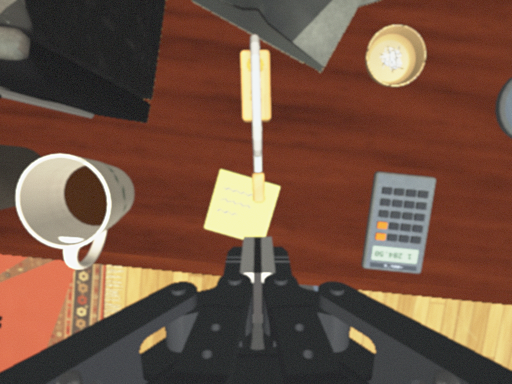

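View pics/t8.png

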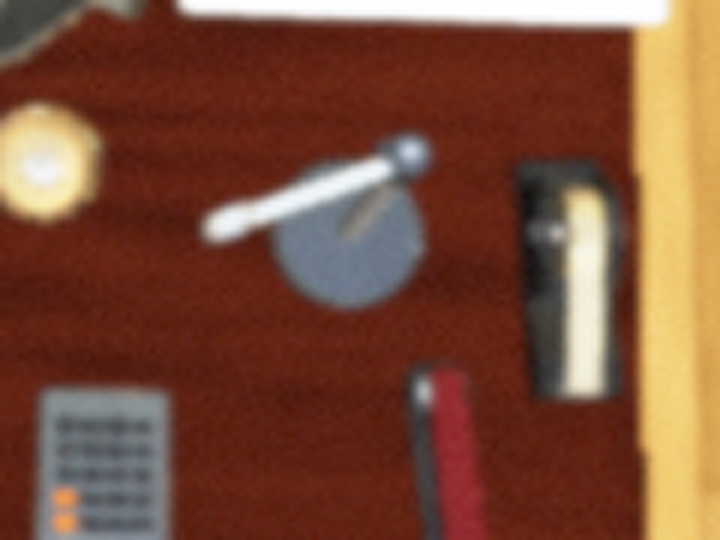

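```bash
python3 - <<'E'
from h import *
from scipy.optimize import least_squares
np.set_printoptions(precision=2,suppress=True)
ld=lambda n:(lambda d:(d['K'],d['R'],d['t']))(np.load(n))
C7=ld("w7.npz");C8=ld("w8.npz");T=cam("top");S=cam("scene")
w=lambda x,y:z2((x,y),140,70,3); s=lambda x,y:z2((x,y),260,170,5); t=lambda x,y:z2((x,y),270,140,6)
# arm: params post x,y, angle
def model(p):
    a=np.array([np.cos(p[2]),np.sin(p[2]),0]);P=np.array([p[0],p[1],0])
    return P,a
def res(p):
    P,a=model(p);z=lambda r,h:P+r*a+[0,0,h]; r=[]
    r+=list((proj(z(0,216),C7)[0]-w(180,146))); r+=list(proj(z(100,200),C7)[0]-w(213,530))
    r+=list(.5*(proj(z(0,14),C7)[0]-w(265,115)))
    r+=list(proj(z(100,200),S)[0]-s(159,120)); r+=list(proj(z(0,214),S)[0]-s(343,135))
    r+=list(proj(z(0,212),T)[0]-t(411,152)); r+=list(proj(z(100,207),T)[0]-t(222,225))
    r+=list(.5*(proj(z(0,14),T)[0]-t(349,233)))
    return np.array(r)
o=least_squares(res,[578,-236,1.95],x_scale=[1,1,.01]);print("arm",o.x,np.degrees(o.x[2]),o.fun)
P,a=model(o.x);print("eye",P+100*a)
x=[atz(t(400,158),200,T),atz(t(260,213),200,T)];v=x[1]-x[0];print(np.degrees(np.arctan2(v[1],v[0])))
# fob
t0=lambda x,y:z2((x,y),200,140,4);s0=lambda x,y:z2((x,y),190,170,4)
def f(p):
    h=np.array([np.cos(p[2]),np.sin(p[2]),0]);n=np.array([-h[1],h[0],0]);O=np.array([p[0],p[1],0])
    g=lambda x,y,z:O+x*h+y*n+np.array([0,0,z]);r=[]
    def add(X,C,uv,wt=1): r.extend(wt*(proj(g(*X),C)[0]-uv))
    add((66,17,22),C8,(241,50));add((66,-17,22),C8,(269,50));add((-14,-17,22),C8,(271,120),.7);add((-14,17,22),C8,(243,123),.7)
    add((-88,0,94),C8,(258.5,178));add((45,0,110),C8,(255,37.5))
    add((-88,0,77),S,s0(95,172));add((45,0,108.5),S,s0(213,83))
    add((26,0,22),T,t0(131.5,159));add((-88,0,94),T,t0(140,272))
    return np.array(r)
o=least_squares(f,[538,100,.1],x_scale=[1,1,.01]);print("fob",o.x,np.degrees(o.x[2]));print(o.fun.reshape(-1,2))
E
```

```text
arm [ 578.03 -234.83    1.95] 111.55786151305679 [ 0.12  0.12  0.18 -0.74 -0.38  1.33 -0.09 -0.45 -0.54 -0.14 -0.67  0.2
  1.02 -1.01 -0.23 -0.27]
eye [ 541.28 -141.82    0.  ]
113.25470960274565
fob [539.26 102.33   0.13] 7.478651179288849
[[-0.79 -2.21]
 [ 0.8  -3.05]
 [ 0.25 -1.37]
 [-0.36 -2.9 ]
 [ 0.48  8.18]
 [ 0.04 -0.36]
 [-0.01 -0.72]
 [-0.27 -1.03]
 [-0.46 -0.96]
 [-0.45 -0.42]]
```

```bash
cat >> h.py <<'E'
AL=np.radians(10)
def fobpose(c,yaw,th):
    """hook centre c, yaw, tip-up th -> TCP pose"""
    h=np.array([np.cos(yaw),np.sin(yaw),0]);k=np.array([0,0,1.])
    tab=np.asarray(c)-88*(np.cos(th)*h+np.sin(th)*k)
    q=flip(quat(yaw,AL+th));return tab+19*R.from_quat(q).as_matrix()[:,2],q
E
python3 - <<'E'
from h import *
from scipy.optimize import least_squares
np.set_printoptions(precision=2,suppress=True)
ld=lambda n:(lambda d:(d['K'],d['R'],d['t']))(np.load(n))
C8=ld("w8.npz");T=cam("top");S=cam("scene")
t0=lambda x,y:z2((x,y),200,140,4);s0=lambda x,y:z2((x,y),190,170,4)
def f(p):
    h=np.array([np.cos(p[2]),np.sin(p[2]),0]);n=np.array([-h[1],h[0],0]);O=np.array([p[0],p[1],0])
    g=lambda x,y,z:O+x*h+y*n+np.array([0,0,z]);r=[]
    def add(X,C,uv,wt=1): r.extend(wt*(proj(g(*X),C)[0]-uv))
    add((66,17,22),C8,(241,50));add((66,-17,22),C8,(269,50));add((-14,-17,22),C8,(271,120),.7);add((-14,17,22),C8,(243,123),.7)
    add((-88,0,94),C8,(258.5,186));add((45,0,110),C8,(255,37.5))
    add((-88,0,77),S,s0(95,172));add((45,0,108.5),S,s0(213,83))
    add((26,0,22),T,t0(131.5,159));add((-88,0,94),T,t0(140,272))
    return np.array(r)
o=least_squares(f,[538,100,.1],x_scale=[1,1,.01]);print("fob",o.x,np.degrees(o.x[2]));print(o.fun.reshape(-1,2).tolist())
x,y,yaw=o.x;np.save("fob.npy",o.x)
p,q=fobpose([x,y,77],yaw,0);print(p)
z=R.from_quat(q).as_matrix()[:,2]
fingers.set_gripper(50)
bot.move_ptp(p-90*z,q);bot.movel(p,v=120,f_stop=15)
print(bot.read_eef_pos(),bot.read_wrist_force())
C=cam("wrist");im=cams.capture("wrist");Sc=cams.capture("scene");cv2.imwrite("pics/w9.png",im[:,:,::-1]);crop(Sc,190,320,150,250,5,"s9.png");print(bot.read_time())
E
```

```text
fob [537.68 102.15   0.13] 7.424617420363046
[[-0.7152488734170106, -0.779713748417258], [0.8583550551019243, -1.5947939716041333], [0.24833409060389042, -0.39448374353226257], [-0.35530431200365625, -1.9488839958678879], [0.4113839098927201, 1.7984780078387814], [0.10864787020602762, 1.5292644544266523], [-0.4117696888617388, -0.5565506209825628], [-0.594550461624209, -0.8811998756287096], [-0.41800395420145264, -0.5249510030779447], [-0.4405560354695126, 0.04824151239117214]]
[453.69  91.21  58.29]
[454.85  91.29  59.48] [ 0.5  -0.61 -0.01]
16.825
```

View pics/w9.png

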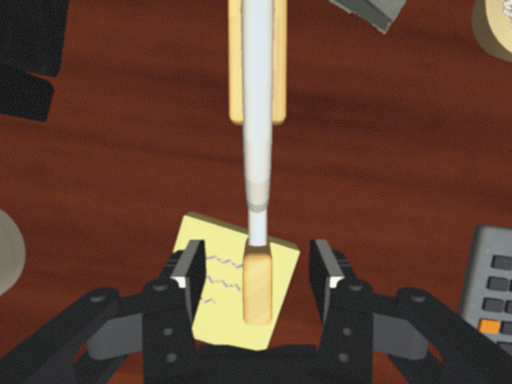

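View pics/s9.png

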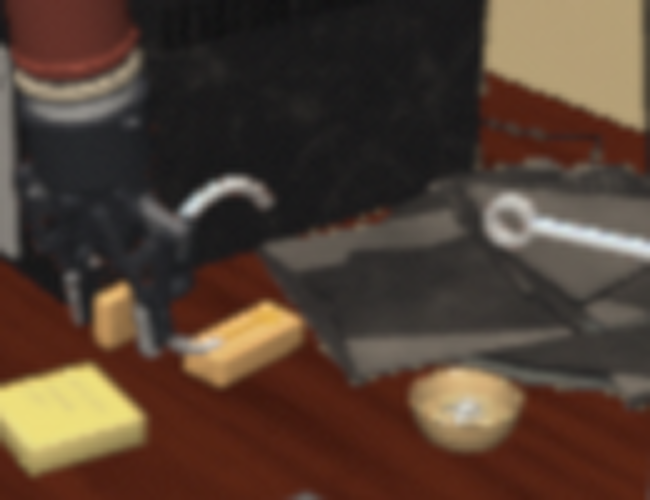

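```bash
python3 - <<'E'
from h import *
np.set_printoptions(precision=2,suppress=True)
E_=np.array([541.3,-141.8,200]);yaw=np.radians(21.6);h=np.array([np.cos(yaw),np.sin(yaw),0])
fingers.set_gripper(0);print("open",bot.read_opening(),bot.read_wrist_force())
x,y,fy=np.load("fob.npy")
p=np.array(bot.read_eef_pos());bot.movel(p+[0,0,80],v=150);print("F",bot.read_wrist_force(),bot.read_wrist_torque())
for dx in (-75,-40,0):
  P=fobpose(E_+dx*h-[0,0,55],yaw,np.radians(45));print(P[0],kinematics.inverse_kinematics(*P))
P=fobpose(np.array([470,20,165]),np.radians(15),np.radians(25));bot.move_ptp(*P)
P=fobpose(E_-80*h-[0,0,55],yaw,np.radians(45));bot.move_ptp(*P)
bot.dwell(.2)
C=cam("wrist");np.savez("w10.npz",K=C[0],R=C[1],t=C[2]);im=cams.capture("wrist");S=cams.capture("scene");T=cams.capture("top")
print(P[0]-bot.read_eef_pos(),bot.read_time())
cv2.imwrite("pics/w10.png",im[:,:,::-1]);crop(S,190,350,150,270,5,"s10.png");crop(T,230,350,140,240,6,"t10.png")
E
```

```text
open 10.991704481644662 [-1.86  0.89  3.85]
F [ 0.16  0.33 -2.36] [-0.07  0.26 -0.01]
[ 428.18 -186.59   71.88] [-1.16  0.16  2.39  1.22  1.06 -0.87]
[ 460.72 -173.7    71.88] [-1.06  0.18  2.37  1.29  1.01 -0.85]
[ 497.92 -158.98   71.88] [-0.95  0.2   2.33  1.37  0.95 -0.82]Traceback (most recent call last):
  File "<stdin>", line 9, in <module>
station.IKError: the arm cannot take that pose within its joint ranges
```

```bash
python3 - <<'E'
from h import *
np.set_printoptions(precision=2,suppress=True)
for c in ([520,20,165],[500,-40,165],[500,-60,165],[490,-90,160],[480,-140,150]):
  for th in (0,15,25,35,45):
    P=fobpose(c,np.radians(18),np.radians(th));print(c,th,kinematics.inverse_kinematics(*P))
E
```

```text
[520, 20, 165] 0 [-0.24 -0.21  2.22  0.11  0.99  0.96]
[520, 20, 165] 15 [-0.35 -0.3   2.39  0.39  0.75  0.66]
[520, 20, 165] 25 [-0.43 -0.32  2.48  0.72  0.63  0.3 ]
[520, 20, 165] 35 None
[520, 20, 165] 45 None
[500, -40, 165] 0 [-0.41 -0.24  2.25  0.14  1.01  0.79]
[500, -40, 165] 15 [-0.55 -0.32  2.4   0.45  0.82  0.44]
[500, -40, 165] 25 [-0.65 -0.32  2.49  0.76  0.75  0.1 ]
[500, -40, 165] 35 None
[500, -40, 165] 45 None
[500, -60, 165] 0 [-0.45 -0.23  2.24  0.14  1.01  0.73]
[500, -60, 165] 15 [-0.6  -0.3   2.39  0.47  0.84  0.38]
[500, -60, 165] 25 [-0.7  -0.29  2.47  0.77  0.77  0.04]
[500, -60, 165] 35 [-0.8  -0.22  2.53  1.12  0.78 -0.35]
[500, -60, 165] 45 None
[490, -90, 160] 0 [-0.54 -0.22  2.24  0.15  1.01  0.64]
[490, -90, 160] 15 [-0.69 -0.28  2.38  0.49  0.86  0.27]
[490, -90, 160] 25 [-0.8  -0.26  2.46  0.79  0.82 -0.06]
[490, -90, 160] 35 [-0.9  -0.18  2.51  1.1   0.84 -0.43]
[490, -90, 160] 45 [-0.97 -0.02  2.54  1.38  0.93 -0.79]
[480, -140, 150] 0 [-0.66 -0.18  2.22  0.17  1.    0.51]
[480, -140, 150] 15 [-0.82 -0.21  2.35  0.52  0.88  0.12]
[480, -140, 150] 25 [-0.93 -0.17  2.41  0.8   0.86 -0.2 ]
[480, -140, 150] 35 [-1.02 -0.07  2.46  1.08  0.9  -0.54]
[480, -140, 150] 45 [-1.09  0.08  2.47  1.31  0.99 -0.85]
```

```bash
python3 - <<'E'
from h import *
np.set_printoptions(precision=2,suppress=True)
E_=np.array([541.3,-141.8,200]);yaw=np.radians(21.6);h=np.array([np.cos(yaw),np.sin(yaw),0])
bot.move_ptp(*fobpose([500,-40,165],np.radians(18),np.radians(15)))
bot.move_ptp(*fobpose([490,-90,160],np.radians(20),np.radians(30)))
P=fobpose(E_-80*h-[0,0,55],yaw,np.radians(45));bot.move_ptp(*P)
bot.dwell(.2)
C=cam("wrist");np.savez("w10.npz",K=C[0],R=C[1],t=C[2]);im=cams.capture("wrist");S=cams.capture("scene");T=cams.capture("top")
print(P[0]-bot.read_eef_pos(),bot.read_time(),bot.read_opening())
cv2.imwrite("pics/w10.png",im[:,:,::-1]);crop(S,190,350,150,270,5,"s10.png");crop(T,230,350,140,240,6,"t10.png")
E
```

```text
[-0.38 -0.64 -0.6 ] 20.5917 11.55497121145536
```

View pics/w10.png

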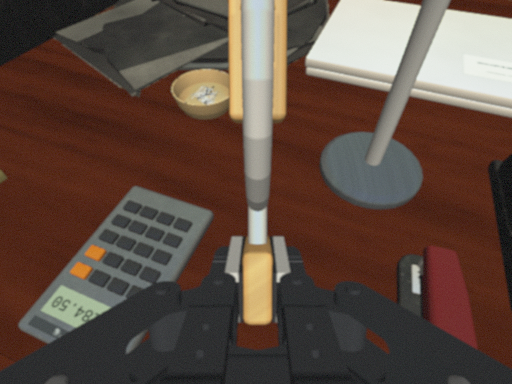

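View pics/s10.png

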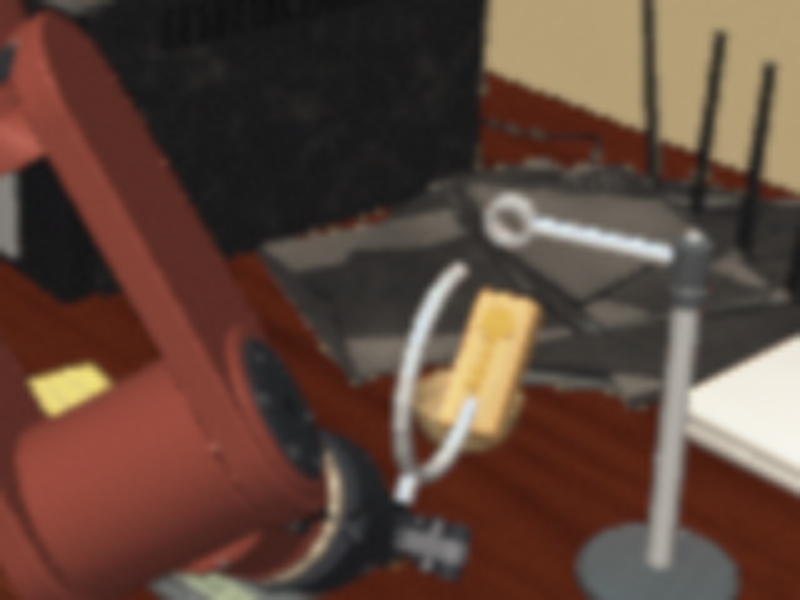

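View pics/t10.png

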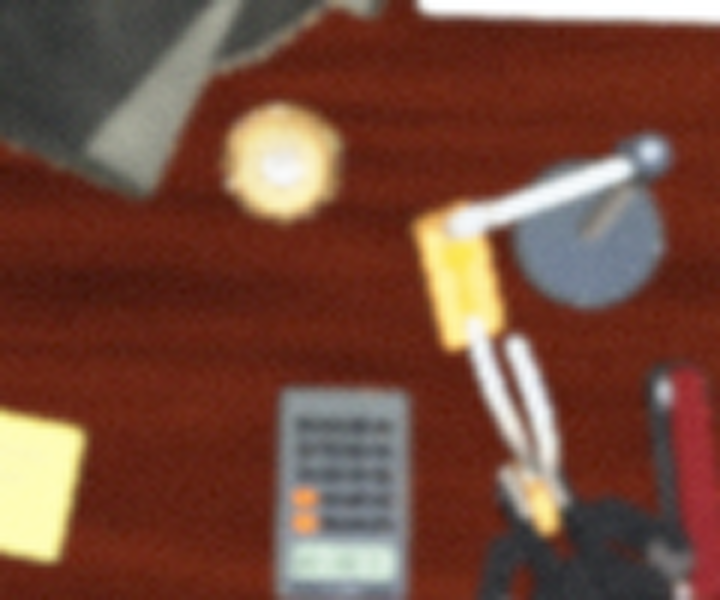

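```bash
python3 - <<'E'
from h import *
np.set_printoptions(precision=2,suppress=True)
E_=np.array([541.3,-141.8,200]);yaw=np.radians(21.6);h=np.array([np.cos(yaw),np.sin(yaw),0]);n=np.array([-h[1],h[0],0])
T=cam("top");S=cam("scene");C=cam("wrist")
s=lambda x,y:z2((x,y),190,150,5); t=lambda x,y:z2((x,y),230,140,6)
M=R.from_quat(bot.read_orientation()).as_matrix();tab=np.array(bot.read_eef_pos())-19*M[:,2]
c=E_-80*h-[0,0,55]
a=np.radians(80);tip=c+55*(np.cos(a)*h+np.sin(a)*np.array([0,0,1]))
print("pred tip",tip,"tri",tri([(s(460,268),S),(t(516,343),T)]))
print("px s",(proj(tip,S)[0]-[190,150])*5,"t",(proj(tip,T)[0]-[230,140])*6, "w",proj(tip,C))
print("eye px s",(proj(E_,S)[0]-[190,150])*5,"top of ring t",(proj(E_+[0,0,12],T)[0]-[230,140])*6)
# block corners
th=np.radians(45);fx=np.cos(th)*h+np.sin(th)*np.array([0,0,1]);fz=-np.sin(th)*h+np.cos(th)*np.array([0,0,1])
for X in [(66,17,-55),(66,-17,-55),(-14,17,-55),(-14,-17,-55)]:
    q=c+X[0]*fx+X[1]*n+X[2]*fz;print(X,"s",(proj(q,S)[0]-[190,150])*5,"t",(proj(q,T)[0]-[230,140])*6)
E
```

```text
pred tip [ 475.8  -167.73  199.16] tri [ 477.4  -168.13  200.27]
px s [454.78 268.62] t [512.69 343.59] w [[ 261.33 -123.73]]
eye px s [506.53 215.74] top of ring t [466.72 214.44]
(66, 17, -55) s [476.39 282.57] t [421.05 238.12]
(66, -17, -55) s [533.87 296.52] t [479.29 217.16]
(-14, 17, -55) s [430.25 416.81] t [447.11 351.06]
(-14, -17, -55) s [488.27 432.66] t [503.51 330.57]
```

```bash
python3 - <<'E'
from h import *
np.set_printoptions(precision=2,suppress=True)
E_=np.array([541.3,-141.8,200]);yaw=np.radians(21.6);h=np.array([np.cos(yaw),np.sin(yaw),0])
P=fobpose(E_-24*h-[0,0,55],yaw,np.radians(45));print(bot.movel(P[0],P[1],v=80,f_stop=8))
bot.dwell(.2)
S=cams.capture("scene");T=cams.capture("top");W=cams.capture("wrist")
print(P[0]-bot.read_eef_pos(),bot.read_time(),bot.read_wrist_force())
crop(S,255,335,170,230,10,"s11.png");crop(T,280,350,155,215,10,"t11.png");cv2.imwrite("pics/w11.png",W[:,:,::-1])
E
```

```text
False
[ 0.14  0.24 -0.  ] 21.7917 [-0.07 -0.67 -0.47]
```

View pics/s11.png

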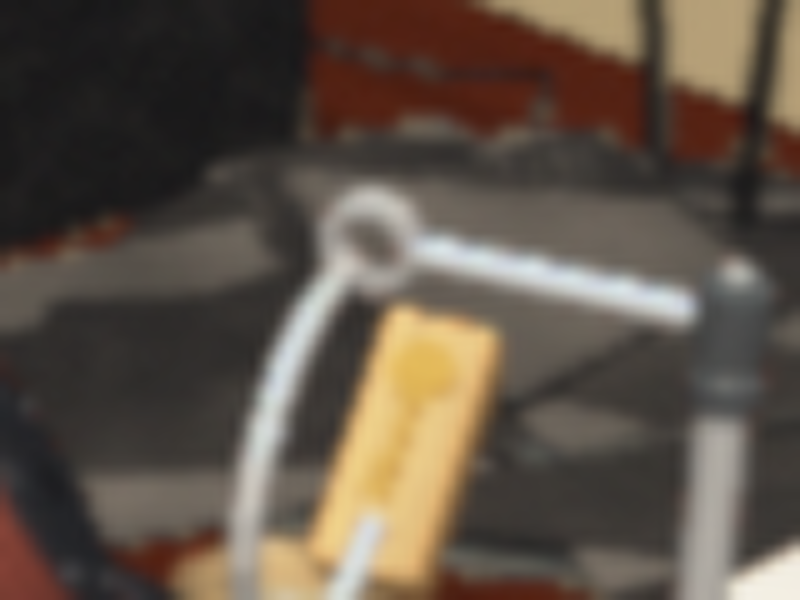

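View pics/t11.png

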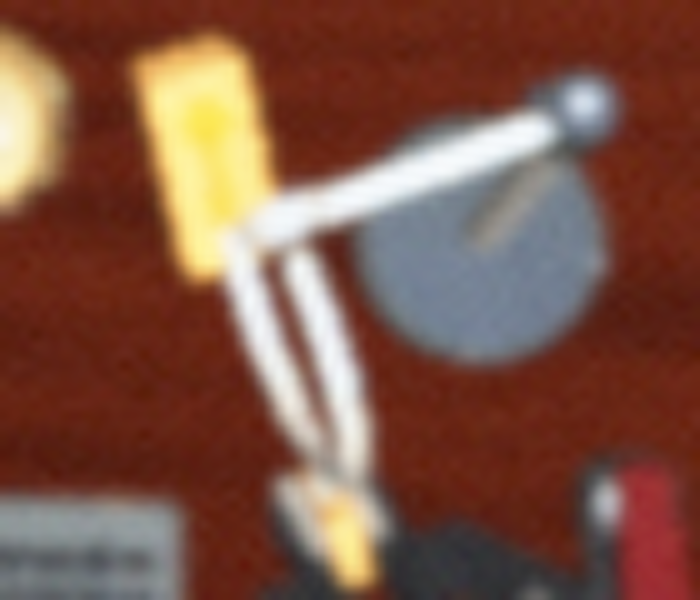

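View pics/w11.png

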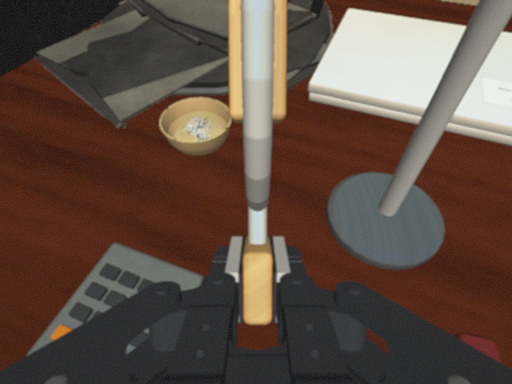

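```bash
python3 - <<'E'
from h import *
np.set_printoptions(precision=1,suppress=True)
E_=np.array([541.3,-141.8,200]);yaw=np.radians(21.6);h=np.array([np.cos(yaw),np.sin(yaw),0]);n=np.array([-h[1],h[0],0]);k=np.array([0,0,1.])
T=cam("top");S=cam("scene")
t=lambda X:(proj(X,T)[0]-[280,155]+.5)*10-.5
s=lambda X:(proj(X,S)[0]-[255,170]+.5)*10-.5
print("T: arm end",t(E_+14.5*n),"eye",t(E_),t(E_+14*k),"hub",t(E_-100*n+16*k))
c=E_-24*h-55*k
for a in (80,90,110,130):
    q=c+55*(np.cos(np.radians(a))*h+np.sin(np.radians(a))*k);print(a,"T",t(q),"S",s(q))
print("S eye",s(E_),"near face",s(E_-5*h),"ring top",s(E_+12*k-5*h),"bot",s(E_-12*k-5*h),"hub top",s(E_-100*n+16*k),"left",s(E_+12*n),"right",s(E_-12*n))
E
```

```text
T: arm end [235.1 235.2] eye [277.9 219.8] [283.1 210.6] hub [580.8 102.5]
80 T [294.2 262.5] S [347.  259.1]
90 T [305.5 289.9] S [333.5 269.8]
110 T [325.9 347. ] S [305.3 308.6]
130 T [341.1 400.7] S [278.6 366.3]
S eye [367.6 236. ] near face [360.6 242.9] ring top [363.3 202.4] bot [357.8 283.1] hub top [732. 262.] left [326.3 226.6] right [409.2 245.5]
```

```bash
python3 - <<'E'
from h import *
np.set_printoptions(precision=2,suppress=True)
E_=np.array([541.3,-141.8,200]);yaw=np.radians(21.6);h=np.array([np.cos(yaw),np.sin(yaw),0])
for dx,th in [(-8,45),(0,45),(0,40),(0,35),(0,30)]:
    P=fobpose(E_+dx*h-[0,0,55],yaw,np.radians(th));s=bot.movel(P[0],P[1],v=35,f_stop=10);print(dx,th,s,bot.read_wrist_force())
    if s:break
bot.dwell(.1)
S=cams.capture("scene");T=cams.capture("top")
print(P[0]-bot.read_eef_pos(),bot.read_time(),bot.read_wrist_force(),bot.read_wrist_torque())
crop(S,255,335,170,230,10,"s12.png");crop(T,280,350,155,215,10,"t12.png")
E
```

```text
-8 45 False [-0.71  0.5  -1.19]
0 45 False [-0.83 -0.21 -1.31]
0 40 False [-0.44 -0.13 -0.26]
0 35 False [ 0.96  0.07 -0.5 ]
0 30 False [-0.11  0.59 -0.5 ]
[ 0.7  -0.58  1.02] 24.075 [ 0.02  0.62 -0.15] [-0.16  0.5   0.  ]
```

View pics/s12.png

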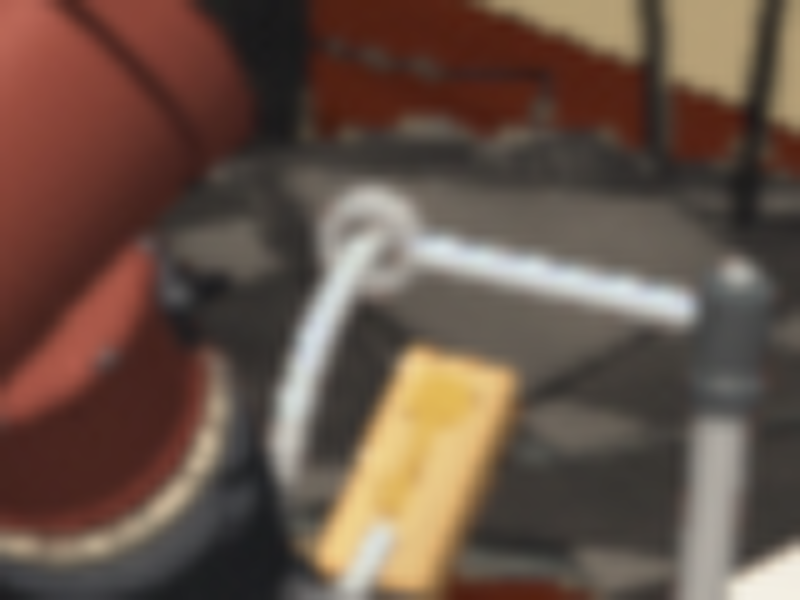

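View pics/t12.png

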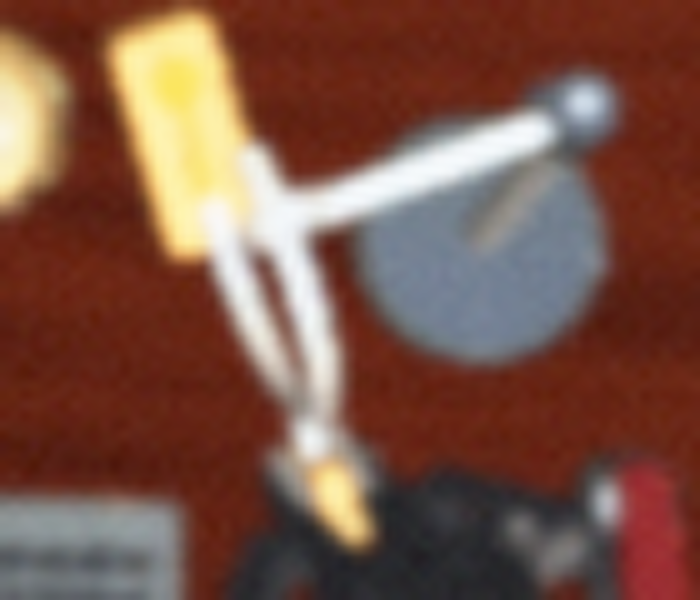

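```bash
python3 - <<'E'
from h import *
np.set_printoptions(precision=2,suppress=True)
E_=np.array([541.3,-141.8,200]);yaw=np.radians(21.6);h=np.array([np.cos(yaw),np.sin(yaw),0])
for th in [25,20,15,10,5,0,-5,-10]:
    P=fobpose(E_-[0,0,55],yaw,np.radians(th));s=bot.movel(P[0],P[1],v=40,f_stop=10);print(th,s,bot.read_wrist_force())
    if s:break
bot.dwell(.2)
S=cams.capture("scene");T=cams.capture("top");W=cams.capture("wrist")
print(P[0]-bot.read_eef_pos(),bot.read_time(),bot.read_wrist_force(),bot.read_wrist_torque())
crop(S,240,340,160,250,7,"s13.png");crop(T,280,350,155,215,10,"t13.png");cv2.imwrite("pics/w13.png",W[:,:,::-1])
E
```

```text
25 False [-0.39  0.52 -0.46]
20 False [-0.35 -0.31 -1.66]
15 False [-0.63  0.7  -1.09]
10 False [-0.43  0.48 -1.02]
5 False [-0.86 -0.23 -1.08]
0 False [ 0.16 -0.63 -0.92]
-5 False [-0.11  0.66 -1.06]
-10 False [ 0.13 -0.03 -0.54]
[0.41 0.02 0.26] 27.1583 [ 0.5   0.35 -1.3 ] [-0.05  0.13 -0.02]
```

View pics/s13.png

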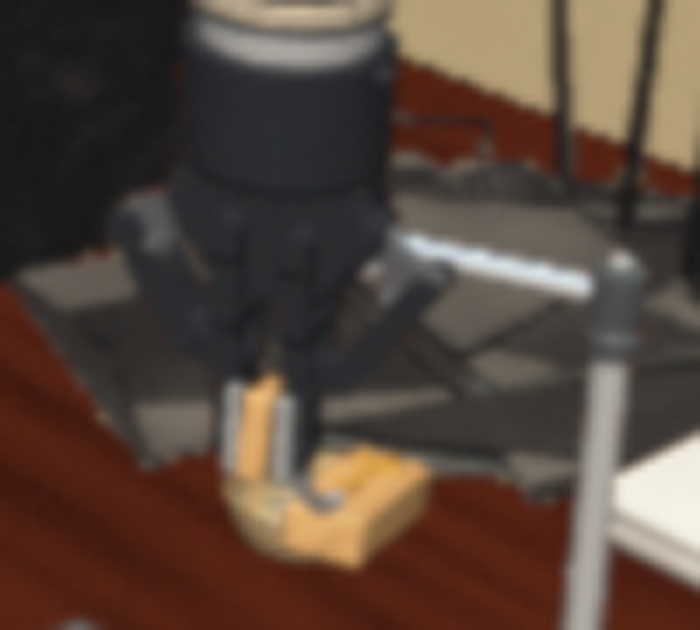

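View pics/t13.png

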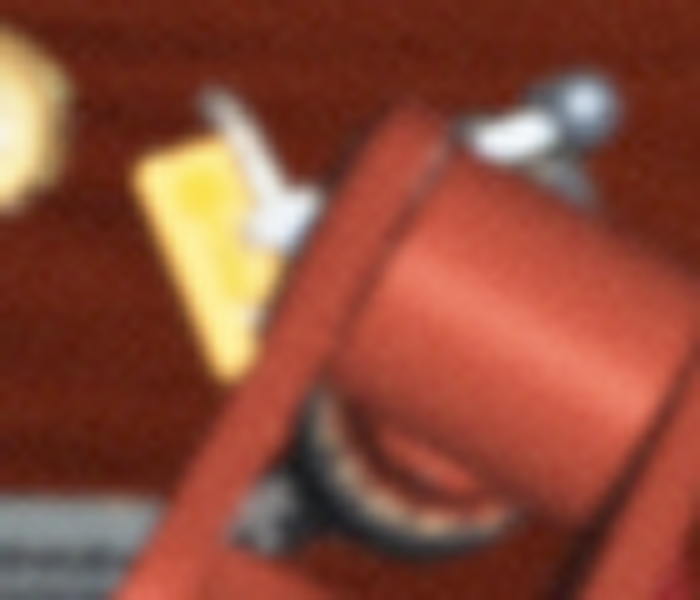

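View pics/w13.png

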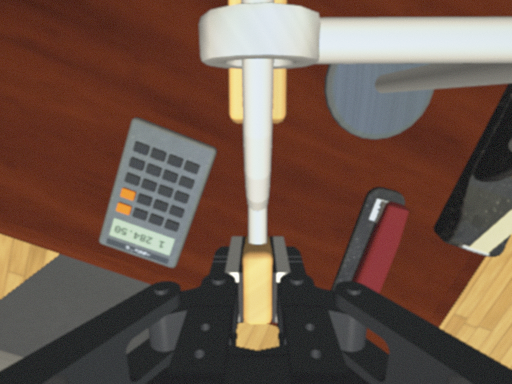

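```bash
python3 - <<'E'
from h import *
np.set_printoptions(precision=2,suppress=True)
E_=np.array([541.3,-141.8,200]);yaw=np.radians(21.6)
def F(): 
    a=[]
    for _ in range(6): bot.dwell(.02); a.append(bot.read_wrist_force())
    return np.mean(a,0)
f0=F();print(f0)
for dz in [2,3,4,5,6,7,8]:
    P=fobpose(E_-[0,0,55+dz],yaw,np.radians(-10));s=bot.movel(P[0],P[1],v=25,f_stop=12);f=F();print(dz,s,f,bot.read_eef_pos()[2]-P[0][2])
    if s or f[2]-f0[2]>1.8:break
W=cams.capture("wrist");cv2.imwrite("pics/w14.png",W[:,:,::-1]);print(bot.read_time(),bot.read_wrist_torque())
E
```

```text
[ 0.07 -0.08 -0.81]
2 False [-0.2   0.11 -1.4 ] -0.045318340696724135
3 False [ 0.08 -0.27 -0.73] -0.020206947901897365
4 False [ 0.35 -0.04  0.45] 0.2534512275228735
5 False [-0.75  0.13  4.31] 0.5970096935285767
28.7083 [ 0.23 -0.2   0.07]
```

View pics/w14.png

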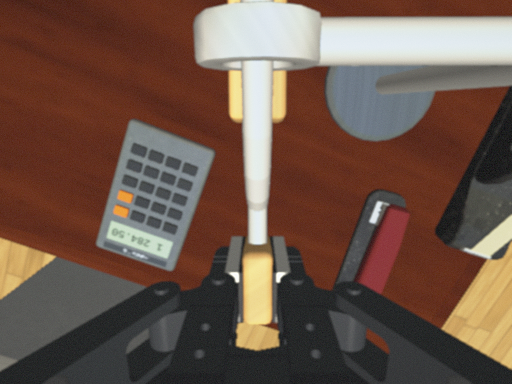

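```bash
python3 - <<'E'
from h import *
np.set_printoptions(precision=2,suppress=True)
E_=np.array([541.3,-141.8,200]);yaw=np.radians(21.6)
P=fobpose(E_-[0,0,59.2],yaw,np.radians(-10));bot.movel(P[0],P[1],v=10);bot.dwell(.2);print(bot.read_wrist_force())
fingers.set_gripper(45);bot.dwell(1.0)
W=cams.capture("wrist");cv2.imwrite("pics/w15.png",W[:,:,::-1]);print(bot.read_time(),bot.read_wrist_force())
E
```

```text
[0.29 0.07 3.07]
30.6333 [-0.3   0.95 -0.14]
```

View pics/w15.png

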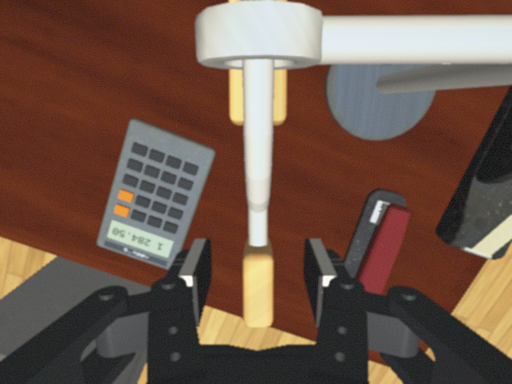

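Released; the fob barely moved and hangs centred between open fingers. Withdraw straight up, then back.

```bash
python3 - <<'E'
from h import *
np.set_printoptions(precision=2,suppress=True)
p=np.array(bot.read_eef_pos());bot.movel(p+[0,0,25],v=50,f_stop=8);bot.movel(p+[0,0,150],v=150)
print(bot.read_time())
P=([400,60,330],bot.read_orientation());bot.move_ptp(*P);bot.dwell(1)
S=cams.capture("scene");T=cams.capture("top");bot.dwell(1);S2=cams.capture("scene");T2=cams.capture("top")
print(bot.read_time(),np.abs(S2.astype(int)-S)[170:300,250:380].max(),np.abs(T2.astype(int)-T)[140:250,270:390].max())
crop(S,240,340,160,250,7,"s16.png");crop(T,270,390,140,230,6,"t16.png");cv2.imwrite("pics/s16f.png",S[:,:,::-1]);cv2.imwrite("pics/t16f.png",T[:,:,::-1])
E
```

```text
32.2667
35.4333 4 17
```

View pics/s16.png

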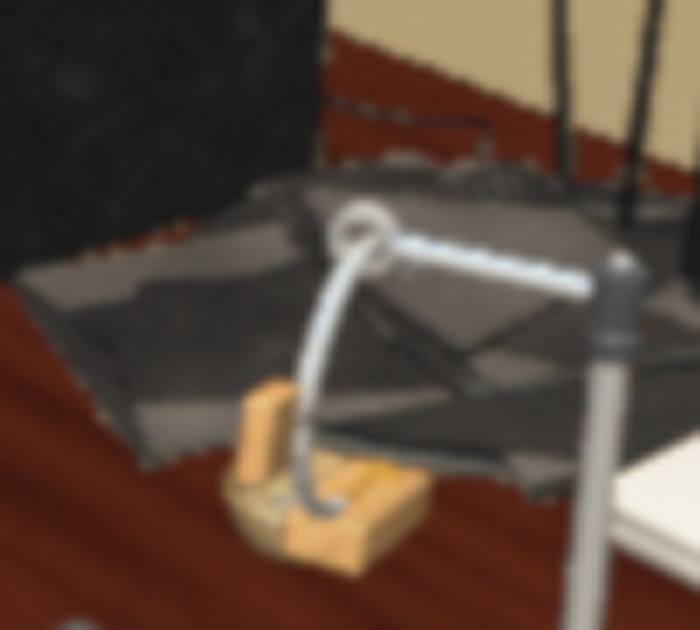

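View pics/t16.png

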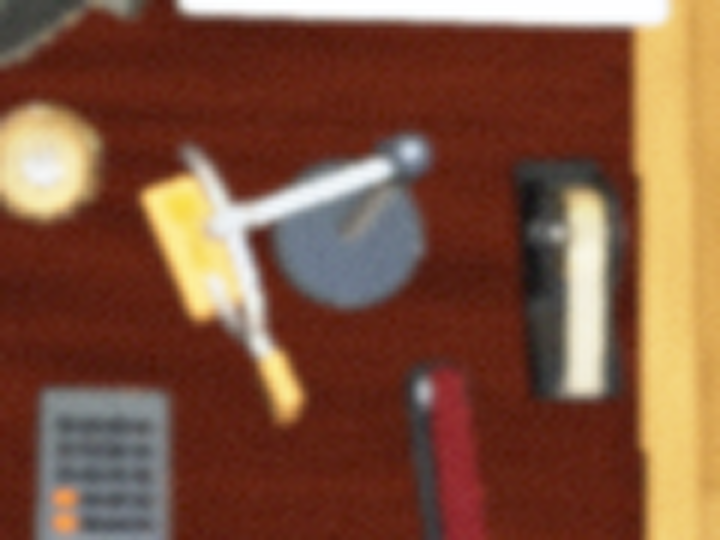

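View pics/t16f.png

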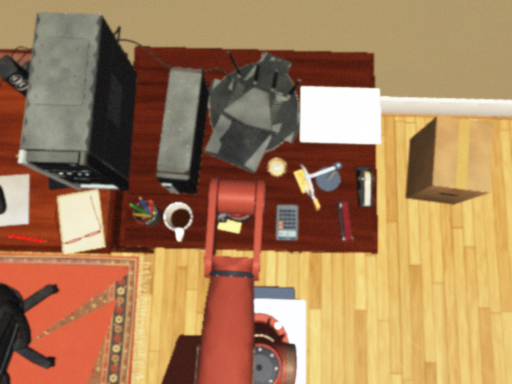

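```bash
python3 - <<'E'
from h import *
def line(n):
    g=cv2.cvtColor(cv2.imread("pics/"+n),cv2.COLOR_BGR2HSV);pts=[]
    for x in range(265,375,4):
        col=g[140:240,x].astype(float);w=np.where((col[:,1]<60)&(col[:,2]>170),1,0)
        if w.sum()>5: pts.append((x,140+(w*np.arange(100)).sum()/w.sum()))
    p=np.array(pts);f=np.polyfit(p[:,0],p[:,1],1);return len(p),np.degrees(np.arctan(f[0])),np.polyval(f,320)
print(line("t8.png"),line("t16.png"))
T=cams.capture("top").astype(int);prev=T
for _ in range(2):
    bot.dwell(.4);N=cams.capture("top").astype(int);d=np.abs(N-prev).max(2)[140:250,270:390];i=np.unravel_index(d.argmax(),d.shape);print(d.max(),i[1]+270,i[0]+140,(d>12).sum());prev=N
E
```

```text
(28, np.float64(-19.90894796987706), np.float64(190.5485426929392)) (28, np.float64(-19.938399300168086), np.float64(190.56581828133554))
17 369 214 22
17 362 234 18
```

```bash
python3 - <<'E'
from h import *
workorder.finish_job();print(bot.read_time())
E
```

```text
the job is handed in; nothing more can be done
the job is handed in; nothing more can be done
```

The arm is fully out, the key fob hangs from its eye by the crown of the hook, and the job is handed in. It took about 36 s of the 72 s allowed.

- **Arm to its stop:** I pushed the arm round with closed fingers. The first two force stops looked false because the force dropped back to near zero. I pushed again and felt a firm stop at about 5 N with the arm no longer turning.
- **Hanging the fob:** I gripped the tab, tipped the fob 45° tip-up and threaded the hook from the robot's side. I then rotated it down about the hook's centre and lowered it until it rested in the eye, before opening the fingers and withdrawing upward.

**Last checks**
- **Arm:** its direction in the top view matched the view taken just after the final push to within 0.03°.
- **Fob:** it hangs in the eye with its block well above the cabinet top and showed no motion. The frame differences left were image noise, largest away from the fob at the tape dispenser and stapler.
- **Other things:** nothing looks moved, judged by eye from the top view. The robot's arm hid part of the sticky pad in that view.
- **Disagreement:** my camera estimates of the arm's direction at the stop ran from about 111.5° to 113°. The first estimate of the folded arm had implied about 110.5°. I relied on the felt stop and on how well the hook lined up with the eye.

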